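Lever up the oak beam and slip the dark shim under it

TASK

Grip the red handle of the pry bar and swing it all the way down, so that it levers the oak beam's near end up off its bearer; the stiff bar stays down when let go. Then take the thin dark shim (not the thick pale packer) by its grip block and slip it flat along the bearer into the gap, from the robot's side, until its tip is just past the middle of the beam, and let go.

Things in the scene. Friction and masses are not known exactly. Their poses are not given: they have to be found in the camera images.
- pry_bar (a joint): Black steel pry bar pinned to a wooden fulcrum block; its flat blade reaches under the beam's end. 0 = handle up, 0.45 rad = lower stop, handle down. It starts at 0 to 0.02. The pin is stiff: the grip needs 8 to 15 N downward, and the bar stays where it is left, even under load. Fully down it lifts the beam's end about 40 mm: 26 mm or more of gap over the bearer.
- bar_grip (a point): Centre of the bar's red grip (round, 24 mm thick, 150 mm long, along the bar), 240 mm from the pin, which is 52 mm above the bench. The line pin to grip rises 0.5 rad above level at joint 0 (grip 167 mm above the bench) and 0.05 rad at 0.45 (64 mm). Axes turn with the bar; x is the hinge axis, level, away from the robot; at joint 0 z is up and y level, towards the beam.
- bearer_top (a point): Point on top of the near bearer (pale wood, fixed, 40 mm high, 60 mm wide in y) under the middle of the beam. x: level, along the bearer, away from the robot, square to the beam; y: along the beam, away from the pry bar; z up. The bearer's top runs from x = -140 mm (robot's side) to +60 mm. The pry bar's pin is at x = 0, y = -190 mm, z = +12 mm here; its axis is along x.
- beam: Oak beam, 100 mm wide (x), 520 mm long (y), 70 mm high (z), about 2.8 kg, loose on two bearers, level at the start. Origin: centre of its underside, then 40 mm above the bench. It lies along the bearer frame's y within 2 degrees; its end over the bar's blade is at its y = -260 mm and the near bearer crosses it at about y = -150 mm.
- shim: Dark brown hardwood plate 160 mm long (x), 40 wide (y), 12 thick (z), with a dark grip block 50 x 40 mm, 38 high, on top from x = -75 to -25 mm; 110 g. Origin: centre of its underside. It starts flat on the bench on the robot's side of the bar, its thin tip (+x) pointing away from the robot within 12 degrees. A pale packer of the same shape, but 44 mm thick, lies near it and is too thick.
Not all that is in view belongs to the job. What is shaped like the shim but green or orange is not meant.

How it is judged:
By the outcome, as a careful person would: the job done as asked, in the order asked, and still so for the second after the job is handed in, with the robot touching nothing.
It also fails if it takes over 58 s, if anything falls off the work surface, if the arm or the gripper's body presses on something with over 40 N, if the wrist force passes 120 N, or if a joint passes its speed limit or range.

ROBOT

A 7-joint arm with a two-finger parallel gripper is mounted at the origin on the work surface. World frame = base frame: x ahead of the robot, y to its left, z up, the work surface at z = 0. Lengths are in m, angles in rad, forces in N, time in s.
With the tool pointing down it reaches from about 0.425 to 0.95 m from the base axis. Payload 16.7 kg.
Tool frame: the origin (TCP) lies midway between the tips of the shut fingers; the grasp point (between the pads) lies 19 mm behind it; z points along the fingers, y is the direction in which the jaws open and shut (so a half turn about z gives the same grasp; the last joint's range is limited). The gripper opens to 94 mm and grips with 3 to 60 N. Pads are 16 mm wide; open, the fingers measure 119 mm over their backs; the gripper's body (75 mm by 177 mm) begins 78 mm behind the grasp point.
Start: joints at [1.2, 0.426, 0.074, 1.606, -0.034, 1.111, -0.067], TCP at [0.148, -0.658, 0.205] pointing down, gripper open.
Joint ranges: [-2.85, 2.85], [-0.5, 2.14], [-1.23, 1.37], [0.21, 2.46], [-1.02, 4.16], [0.16, 2.05], [-2.73, 2.73]. Speed limits (rad/s): [1.89, 1.89, 2.39, 2.39, 3.01, 3.01, 3.01].

INTERFACE

Orientations are given as [roll, pitch, yaw] about the fixed x, y, z axes, in that order (R = Rz(yaw) Ry(pitch) Rx(roll)).
In Python, from workcell import env gives the robot as it stands.
- The arm moves only by the tool jog_arm, never from a script. Its argument "moves" is a list that holds one entry, the list of rows, each a list of 6 numbers: the shift along the world's x, y, z in m, then the turn, a rotation vector about the world's x, y, z in rad. In form: [[[tx, ty, tz, ax, ay, az], ...]]. A call has 1 to 10 rows; each row shifts and turns the commanded pose from where the row before left it; what a row does not reach is not made up. A row lasts 1/12 s, in which the tool goes at most 41.7 mm and 7.16 degrees, less where a joint would pass 70% of its speed; a pose out of reach is approached as far as the arm can. A call is refused whole if a number of a shift passes 0.0417 or a number of a turn 0.125, either way. A call with a gripper value outside its range is refused whole. "fingers" is the closure in counts, from 0 (fully open) to 255 (shut), set as the call begins (left out, the last holds). The fingers move at their own pace and stop on an object; the grip force is fixed at half the most. Time passes only in rows, so rows that do not move let the fingers close. It gives the time, the measured TCP pose, the force and the opening at its end, in the units of the state.
- env.get_state(): the state, without advancing time (a new reading comes with each control period).
- env.camera(name): name is "side" or "top"; returns a dict with "color" (480x640x3 uint8, blue, green, red), "fx", "fy", "cx", "cy" (pixels), "k1" (the pictures are not rectified: a ray, as slopes to the right and down, at radius r is drawn at 1 + k1 r^2 times it, then the intrinsics apply), "cam_to_world" (4x4, takes a point from camera to world coordinates). Camera axes: x right, y down, z forward; pixel columns grow to the right and rows downward; lengths in m; the calibration is good to about 2 mm. A picture is of the moment at which its call begins. There is no depth.
- env.hand_in(): hands the job in, once; it reports no verdict.
The state is a dict: "time": time; "q": joint angles; "qvel": joint speeds; "joint_torque": joint torques, N m; "tcp_pos": TCP position; "tool_rot": TCP orientation; "contact_force": force on the tool from outside, world axes, zero at the start; "ft_torque": the same for the moment, N m; "finger_gap": finger opening in m.
Only numpy, scipy, OpenCV 4.12 (cv2) and the standard library are available. Lean on these libraries where they do the work, as an engineer would, in place of code of your own. Each camera call takes 0.05 s, during which the arm holds its last target.

## Working session

There is one attempt and no reset: what is moved stays moved. The work goes in short steps, Python scripts to look and compute and a tool call to move; the robot and the scene stay as the last step left them, time stands still between calls to the robot, and variables do not carry over. Pictures are saved under pics/ and viewed, and the job is handed in when it is done.

Besides the shell and the picture viewer there is one more tool, called as name(argument=value, ...), one argument or row to a line, values as JSON. jog_arm: Moves the arm, as the interface text tells. Its arguments: {"type":"object","properties":{"moves":{"type":"array","items":{"type":"array","items":{"type":"array","items":{"type":"number"}}}},"fingers":{"type":"number"}},"required":["moves"]}

```bash
ls; mkdir -p pics
python3 - <<'E'
from workcell import env
import cv2
s=env.get_state();print({k:(v if not hasattr(v,'round') else v) for k,v in s.items()})
for n in("side","top"):
    c=env.camera(n);cv2.imwrite(f"pics/{n}0.png",c["color"]);print({k:v for k,v in c.items() if k!="color"})
E
```

```text
pics
{'time': 0.0, 'q': array([ 1.19948415,  0.42672323,  0.073827  ,  1.60662216, -0.03411217,
        1.11076655, -0.0670921 ]), 'qvel': array([ 0.00178977, -0.00241577, -0.00035879, -0.00021163,  0.00254826,
       -0.00086597, -0.00103713]), 'joint_torque': array([-1.11762889e-03, -9.35829234e+01,  3.66588749e+00, -4.54190862e+01,
       -4.90087748e-02,  2.04451487e-02,  2.06533505e-04]), 'tcp_pos': array([ 0.14839021, -0.65803819,  0.20477406]), 'tool_rot': array([-3.14033399e+00,  7.22518648e-05,  2.21804344e-01]), 'contact_force': array([-0.22323225,  0.56133067,  0.9434889 ]), 'ft_torque': array([ 0.00447522, -0.0281695 ,  0.00110197]), 'finger_gap': 0.09396610803374361}
{'fx': 433.80140639096913, 'fy': 433.80140639096913, 'cx': 317.5615503039979, 'cy': 244.73971842614776, 'k1': 0.024084634861483874, 'cam_to_world': array([[-0.84077193, -0.41536029,  0.34724398,  0.13273721],
       [-0.54123157,  0.6293725 , -0.55763665,  0.55542275],
       [ 0.01307431, -0.65678465, -0.75396484,  0.84454895],
       [ 0.        ,  0.        ,  0.        ,  1.        ]])}
{'fx': 481.5498500380496, 'fy': 481.5498500380496, 'cx': 312.60100851066215, 'cy': 232.7285004983641, 'k1': -0.08389944272145859, 'cam_to_world': array([[-0.00764938, -0.99338404,  0.11458461,  0.37660551],
       [-0.99993694,  0.00854087,  0.00729123, -0.00992323],
       [-0.00822165, -0.11452161, -0.99338673,  1.1157309 ],
       [ 0.        ,  0.        ,  0.        ,  1.        ]])}
```

View pics/side0.png

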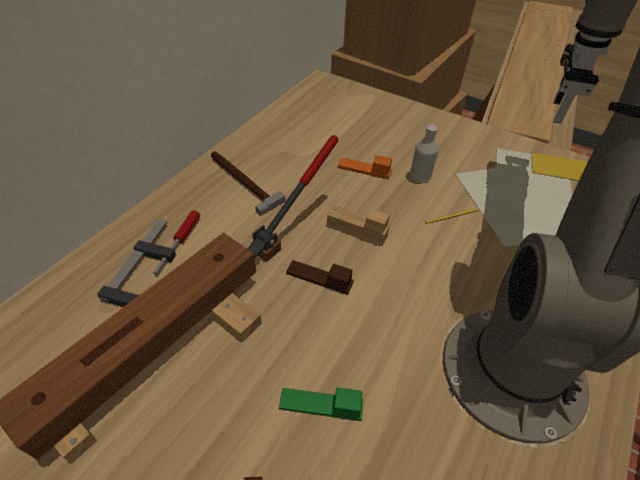

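View pics/top0.png

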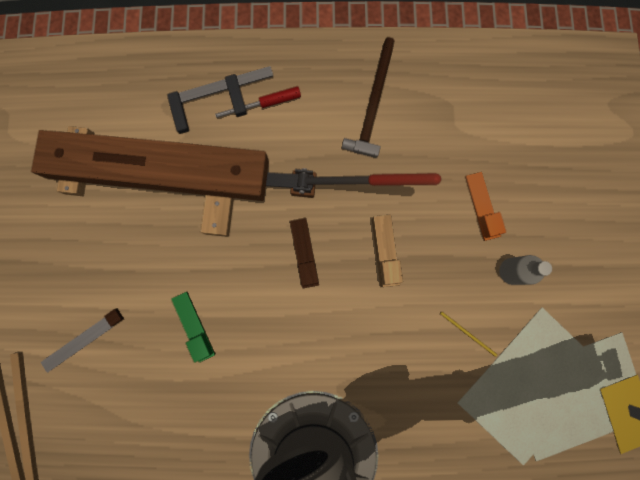

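Shim candidates in the top view: dark brown (304,252), pale (388,250), green (193,327) and orange (485,205). The dark brown one is thin and dark, so it fits. The pale one is the packer, and green and orange are excluded. I'll enlarge a crop to confirm this and to pick pixels.

Run:
```python
import cv2
a=cv2.imread("pics/top0.png");b=cv2.imread("pics/side0.png")
def crop(im,x,y,w,h,s,n):
    c=cv2.resize(im[y:y+h,x:x+w],None,fx=s,fy=s,interpolation=cv2.INTER_CUBIC)
    c=cv2.convertScaleAbs(c,alpha=1.6,beta=15)
    for i in range(0,w,20):
        cv2.putText(c,str(x+i),(i*s,10),0,.35,(255,255,255),1);cv2.line(c,(i*s,0),(i*s,h*s),(255,255,255),1) if 0 else cv2.line(c,(i*s,12),(i*s,18),(255,255,255),1)
    for j in range(0,h,20):
        cv2.putText(c,str(y+j),(0,j*s+4),0,.35,(255,255,255),1)
    cv2.imwrite(n,c)
crop(a,190,140,260,150,3,"pics/tc1.png")
crop(b,200,125,200,145,4,"pics/sc1.png")
crop(b,200,220,190,140,4,"pics/sc2.png")
```

```text
(no output)
```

View pics/tc1.png

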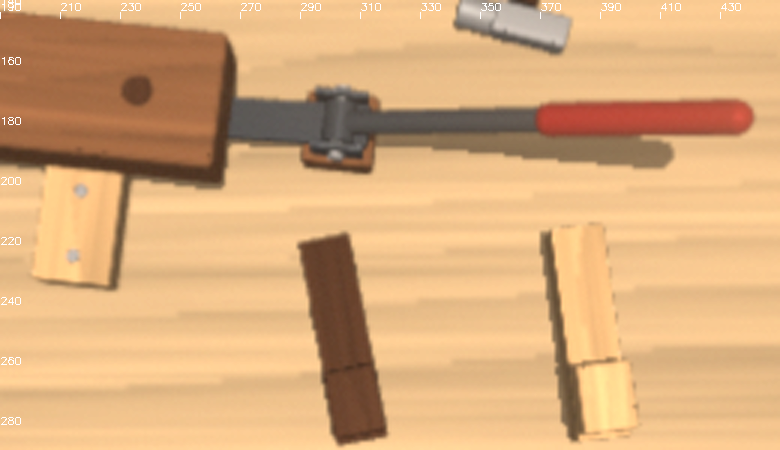

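View pics/sc1.png

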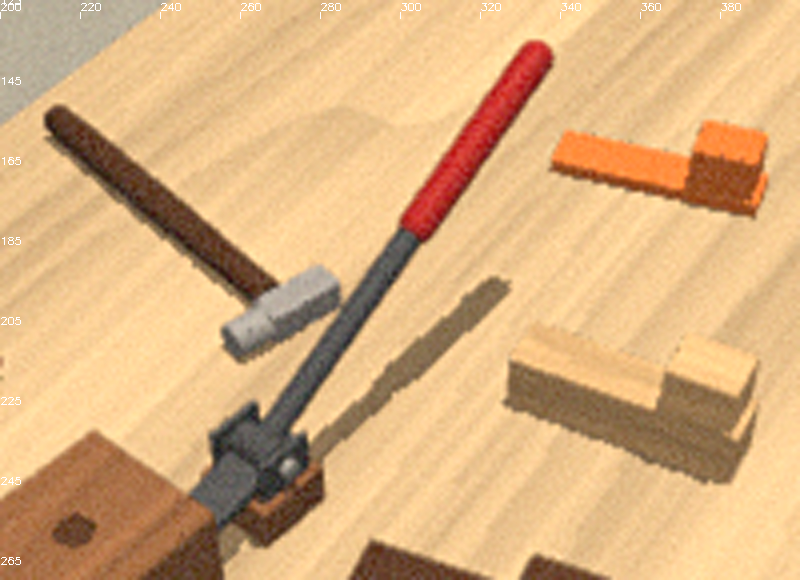

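View pics/sc2.png

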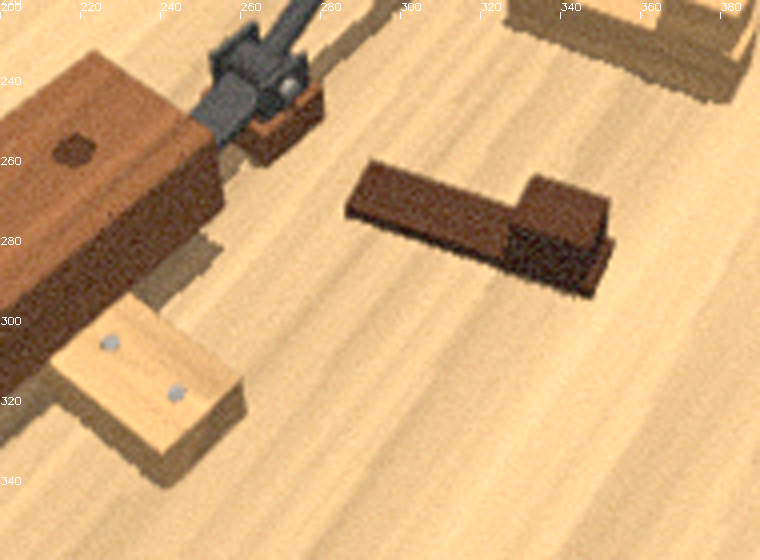

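```bash
cat > h.py <<'E'
import numpy as np, cv2, pickle, os
from scipy.optimize import least_squares
from workcell import env
def cams():
    if not os.path.exists("cal.pkl"):
        d={}
        for n in("side","top"):
            c=dict(env.camera(n));c.pop("color");d[n]=c
        pickle.dump(d,open("cal.pkl","wb"))
    return pickle.load(open("cal.pkl","rb"))
C=cams()
def proj(n,P):
    c=C[n];T=np.linalg.inv(c["cam_to_world"]);p=T[:3,:3]@np.asarray(P,float)+T[:3,3]
    u=p[:2]/p[2];r2=u@u;u=u*(1+c["k1"]*r2);return np.array([c["fx"]*u[0]+c["cx"],c["fy"]*u[1]+c["cy"]])
def plane(n,px,z):
    return least_squares(lambda q:proj(n,[q[0],q[1],z])-px,[.5,0]).x
def tri(pt,ps,x0=(.5,0,.1)):
    r=least_squares(lambda P:np.r_[proj("top",P)-pt,proj("side",P)-ps],x0);return r.x,np.sqrt(2*r.cost)
def snap(n,name):
    c=env.camera(n)["color"];cv2.imwrite(f"pics/{name}.png",c);return c
def crop(im,x,y,w,h,s,n,alpha=1.6):
    c=cv2.resize(im[y:y+h,x:x+w],None,fx=s,fy=s,interpolation=cv2.INTER_CUBIC)
    c=cv2.convertScaleAbs(c,alpha=alpha,beta=15)
    for i in range(0,w,20): cv2.putText(c,str(x+i),(i*s,10),0,.35,(255,255,255),1)
    for j in range(0,h,20): cv2.putText(c,str(y+j),(0,j*s+4),0,.35,(255,255,255),1)
    cv2.imwrite(n,c)
E
python3 - <<'E'
from h import *
np.set_printoptions(precision=4,suppress=True)
print("grip ends",tri((369.3,179.7),(305,183)),tri((441,179),(334.5,137.5)))
for p in [(200.7,232),(228.7,236),(231,197.3),(205.7,195)]:print("bearer top",plane("top",p,.04))
for p in [(241.2,333.7),(260.7,315),(212.5,310.5),(232.5,293)]:print("bearer side",plane("side",p,.04))
print("pin",plane("top",(302.5,180),.065))
for p in [(289.7,221),(306,218)]:print("tip top",plane("top",p,.012))
for p in [(286.7,271.7),(293.7,260)]:print("tip side",plane("side",p,.012))
for p in [(298.3,264),(314,260.7),(302.7,287.7),(318.7,284.7)]:print("blk top",plane("top",p,.05))
for p in [(328.2,276.2),(333.7,263.7),(347.5,282),(352.5,270)]:print("blk side",plane("side",p,.05))
E
```

```text
grip ends (array([ 0.5981, -0.1224,  0.1343]), np.float64(1.4086512563176934)) (array([ 0.5892, -0.2554,  0.1923]), np.float64(1.791761681530226))
bearer top [0.5045 0.2513]
bearer top [0.4949 0.1873]
bearer top [0.5835 0.1832]
bearer top [0.5895 0.2415]
bearer side [0.503 0.254]
bearer side [0.4969 0.1961]
bearer side [0.5908 0.2439]
bearer side [0.5845 0.1852]
pin [0.6162 0.0194]
tip top [0.5317 0.051 ]
tip top [0.5384 0.0132]
tip side [0.5316 0.0532]
tip side [0.5383 0.0141]
blk top [0.4302 0.0301]
blk top [ 0.4372 -0.0047]
blk top [0.3779 0.0206]
blk top [ 0.3842 -0.0147]
blk side [0.4268 0.0346]
blk side [ 0.4353 -0.0035]
blk side [0.3816 0.0245]
blk side [ 0.3892 -0.0116]
```

The crop confirms it: the dark brown shim (tip near (298,219), block near (308,274)) is thin, and the pale piece at (388,250) is the thick packer. The bearer frame has yaw of about -0.09, and the bar grip is at about (0.597,-0.19,0.165). I'll move toward the bar now.

jog_arm(
  moves=[
    [[0.018,0.021,0.012,0,0,0.05],[0.018,0.021,0.012,0,0,0.05],[0.018,0.021,0.012,0,0,0.05],[0.018,0.021,0.012,0,0,0.05],[0.018,0.021,0.012,0,0,0.05],[0.018,0.021,0.012,0,0,0.05],[0.018,0.021,0.012,0,0,0.05],[0.018,0.021,0.012,0,0,0.05],[0.018,0.021,0.012,0,0,0.05],[0.018,0.021,0.012,0,0,0.05]],
  ],
  fingers=60,
)

```text
time: 1.03
tcp_pos: [0.3291, -0.4472, 0.326]
tool_rot: [-3.142, 0.0, 0.724]
contact_force: [0.2, -1.1, 0.3]
finger_gap: 0.0718
```

```bash
python3 -c "
from h import *
s=env.get_state();print(s['q'].round(3),s['tcp_pos'],s['tool_rot'],s['finger_gap'])"
```

```text
[ 0.937  0.148 -0.132  1.712  0.02   1.283 -0.046] [ 0.32907681 -0.44718514  0.3260448 ] [-3.14151836e+00  1.43414337e-04  7.24236643e-01] 0.07175428747033513
```

jog_arm(
  moves=[
    [[0.024,0.026,0,0,0,0.0946],[0.024,0.026,0,0,0,0.0946],[0.024,0.026,0,0,0,0.0946],[0.024,0.026,0,0,0,0.0946],[0.024,0.026,0,0,0,0.0946],[0.024,0.026,0,0,0,0.0946],[0.024,0.026,0,0,0,0.0946],[0.024,0.026,0,0,0,0.0946]],
  ],
)

```text
time: 1.7
tcp_pos: [0.5213, -0.239, 0.3255]
tool_rot: [3.142, 0.0, 1.483]
contact_force: [2.0, -0.8, 0.5]
finger_gap: 0.0724
```

jog_arm(
  moves=[
    [[0.015,0.015,-0.015,-0.083,0.0075,0],[0.015,0.015,-0.015,-0.083,0.0075,0],[0.015,0.015,-0.015,-0.083,0.0075,0],[0.015,0.015,-0.015,-0.083,0.0075,0],[0.015,0.015,-0.015,-0.083,0.0075,0],[0.004,0.014,-0.015,-0.083,0.0075,0],[0,0,0,0,0,0]],
  ],
)

```text
time: 2.28
tcp_pos: [0.5998, -0.144, 0.2308]
tool_rot: [-3.137, 0.502, 1.491]
contact_force: [-0.4, 0.9, -1.2]
finger_gap: 0.0722
```

Run:
```python
from h import *
s=env.get_state();print(s['q'].round(3),s['tcp_pos'],s['tool_rot'])
from scipy.spatial.transform import Rotation as R
print(R.from_euler('xyz',s['tool_rot']).as_matrix().round(3))
a=snap("top","top1");b=snap("side","side1")
crop(a,240,120,260,195,3,"pics/t1c.png")
crop(b,220,60,200,150,4,"pics/s1c.png")
```

```text
[ 0.183  0.382 -0.431  1.741  0.658  1.301 -0.577] [ 0.59975924 -0.14397356  0.23077388] [-3.13659163  0.50245289  1.49144359]
[[ 0.069  0.997 -0.043]
 [ 0.874 -0.082 -0.48 ]
 [-0.482 -0.004 -0.876]]
```

View pics/t1c.png

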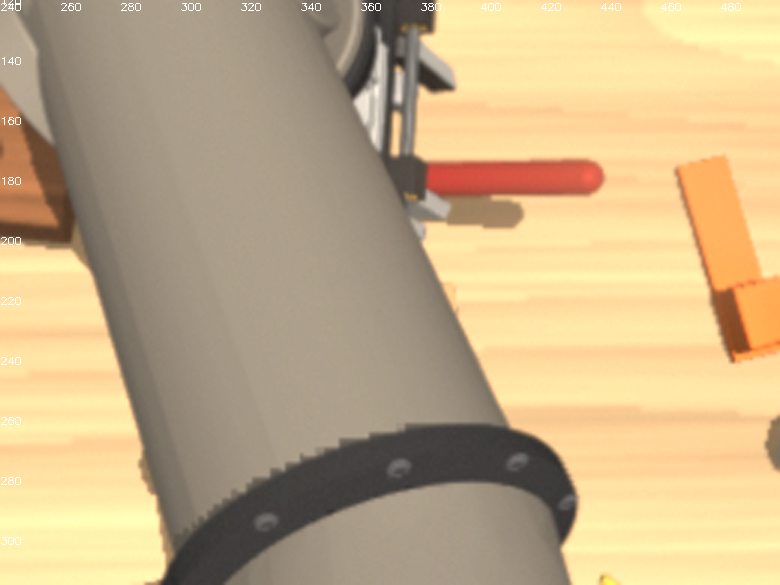

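View pics/s1c.png

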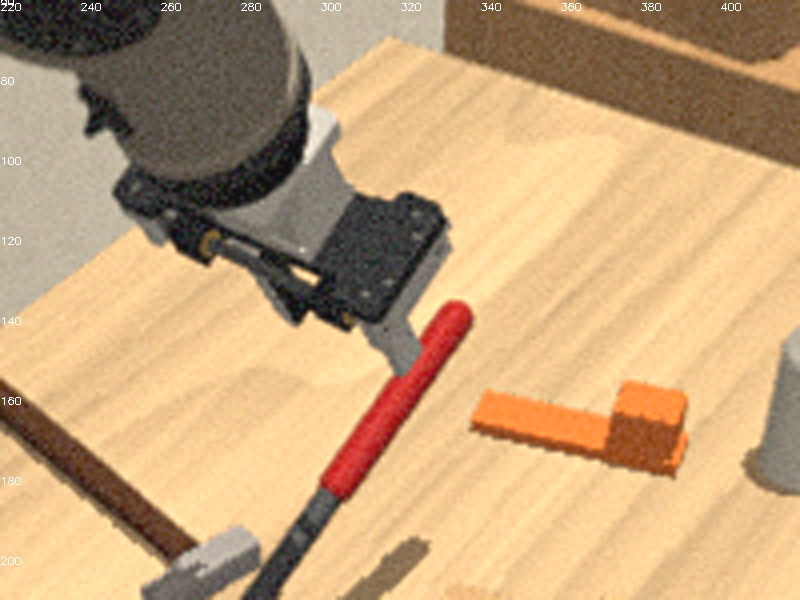

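jog_arm(
  moves=[
    [[-0.001,-0.011,-0.0165,0,0,0],[-0.001,-0.011,-0.0165,0,0,0],[-0.001,-0.011,-0.0165,0,0,0],[-0.001,-0.011,-0.0165,0,0,0],[-0.001,-0.011,-0.0165,0,0,0],[0,0,0,0,0,0]],
  ],
)

```text
time: 2.88
tcp_pos: [0.5921, -0.2107, 0.1511]
tool_rot: [-3.139, 0.501, 1.474]
contact_force: [-0.7, -0.3, -0.5]
finger_gap: 0.0719
```

Run:
```python
from h import *
a=snap("top","top2");b=snap("side","side2")
crop(b,240,70,150,130,5,"pics/s2c.png")
crop(a,340,100,130,110,5,"pics/t2c.png")
```

```text
(no output)
```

View pics/s2c.png

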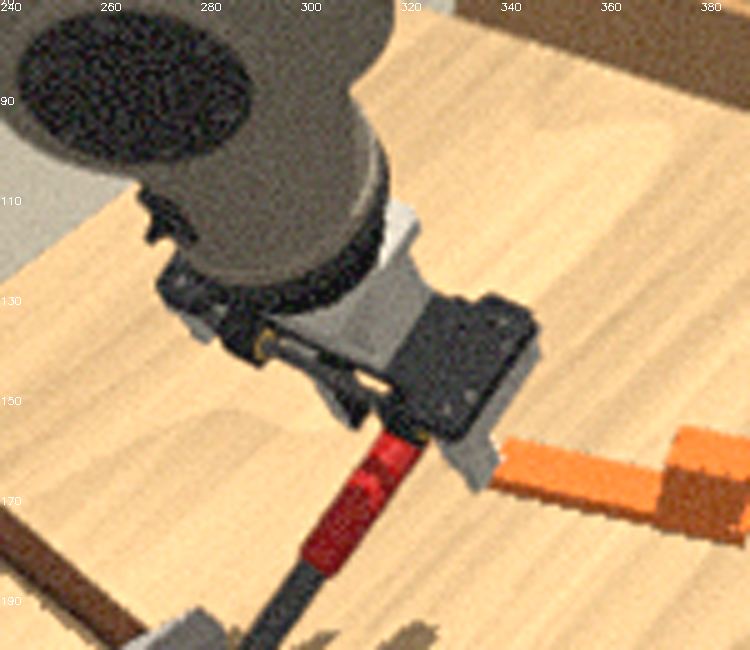

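View pics/t2c.png

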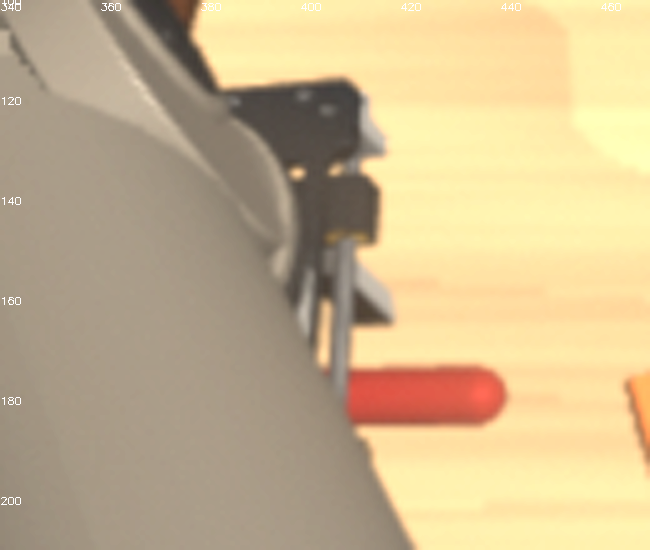

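jog_arm(
  moves=[
    [[0,0,0,0,0,0],[0,0,0,0,0,0],[0,0,0,0,0,0],[0,0,0,0,0,0],[0,0,0,0,0,0],[0,0,0,0,0,0],[0,0,0,0,0,0],[0,0,0,0,0,0]],
  ],
  fingers=255,
)

```text
time: 3.65
tcp_pos: [0.5933, -0.2063, 0.1527]
tool_rot: [-3.14, 0.5, 1.478]
contact_force: [1.1, 1.8, 3.1]
finger_gap: 0.0234
```

jog_arm(
  moves=[
    [[-0.0004,-0.0043,-0.0103,0.0448,-0.004,0],[-0.0003,-0.0038,-0.0104,0.0448,-0.004,0],[-0.0003,-0.0034,-0.0107,0.0448,-0.004,0],[-0.0003,-0.0029,-0.0107,0.0448,-0.004,0],[-0.0002,-0.0024,-0.0109,0.0448,-0.004,0]],
  ],
)

```text
time: 4.07
tcp_pos: [0.5915, -0.2228, 0.0998]
tool_rot: [-3.139, 0.273, 1.479]
contact_force: [-14.8, 6.9, 11.8]
finger_gap: 0.0235
```

jog_arm(
  moves=[
    [[-0.0002,-0.0019,-0.011,0.0448,-0.004,0],[-0.0001,-0.0014,-0.0111,0.0448,-0.004,0],[-0.0001,-0.0009,-0.0111,0.0448,-0.004,0],[0,-0.0004,-0.0111,0.0448,-0.004,0],[0,0,-0.0112,0.0448,-0.004,0],[0,0,0,0,0,0],[0,0,0,0,0,0]],
  ],
)

```text
time: 4.65
tcp_pos: [0.5905, -0.2292, 0.0431]
tool_rot: [-3.138, 0.05, 1.477]
contact_force: [-6.1, -6.0, -6.1]
finger_gap: 0.0233
```

Run:
```python
from h import *
s=env.get_state();print(s['q'].round(3),s['tcp_pos'],s['tool_rot'],s['contact_force'],s['ft_torque'])
a=snap("top","top3");b=snap("side","side3")
crop(b,190,100,190,140,4,"pics/s3c.png")
```

```text
[ 0.609  0.582 -0.492  1.811  0.422  0.851 -0.194] [ 0.59053791 -0.22915631  0.04311575] [-3.13768598  0.05023929  1.47693472] [-6.08301003 -5.99840883 -6.14303553] [-1.11270764  1.19382903  0.11932004]
```

View pics/s3c.png

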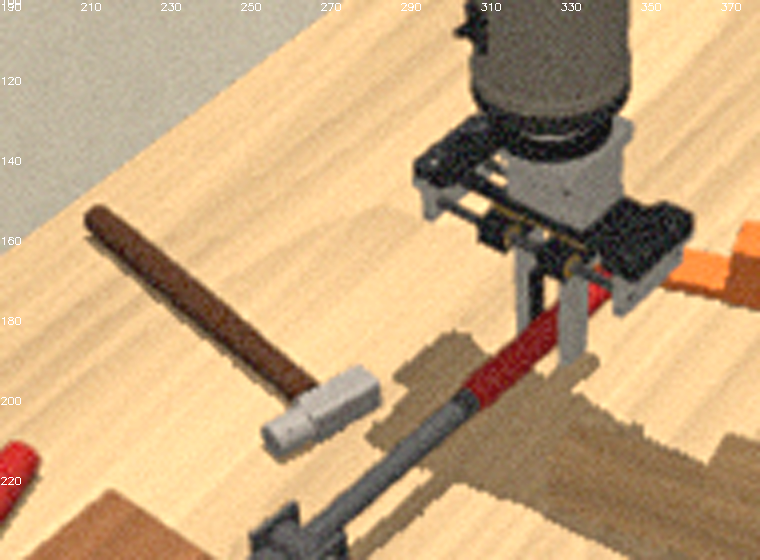

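jog_arm(
  moves=[
    [[0,0,-0.003,0.012,-0.001,0],[0,0,-0.003,0.012,-0.001,0],[0,0,0,0,0,0]],
  ],
)

```text
time: 5.0
tcp_pos: [0.5907, -0.2286, 0.0391]
tool_rot: [-3.138, 0.027, 1.477]
contact_force: [-17.6, 0.1, 20.5]
finger_gap: 0.0235
```

jog_arm(
  moves=[
    [[0,0,-0.003,0.01,-0.001,0],[0,0,-0.003,0.01,-0.001,0],[0,0,0,0,0,0]],
  ],
)

```text
time: 5.25
tcp_pos: [0.5907, -0.2282, 0.0335]
tool_rot: [-3.138, 0.007, 1.478]
contact_force: [-19.8, 2.1, 27.5]
finger_gap: 0.0232
```

Run:
```python
from h import *
a=snap("top","top4");b=snap("side","side4")
crop(b,190,100,190,140,4,"pics/s4c.png")
crop(a,190,130,260,100,3,"pics/t4c.png")
# predicted grip-ends (axis) in side/top for joint values
y=np.array([.09,.996]);pin=np.array([.617,.020])
for j in(.40,.43,.45,.47):
    t=.5-j
    for r in(.165,.315):
        P=np.r_[pin-y*r*np.cos(t),.052+r*np.sin(t)];print(j,r,P.round(3),proj("side",P).round(1),proj("top",P).round(1))
```

```text
0.4 0.165 [ 0.602 -0.144  0.068] [307.4 197. ] [376.  185.2]
0.4 0.315 [ 0.589 -0.292  0.083] [341.1 164.4] [444.5 189.4]
0.43 0.165 [ 0.602 -0.144  0.064] [307.5 198.3] [375.9 185.7]
0.43 0.315 [ 0.589 -0.293  0.074] [341.1 166.9] [443.8 190.3]
0.45 0.165 [ 0.602 -0.144  0.06 ] [307.6 199.2] [375.8 186. ]
0.45 0.315 [ 0.589 -0.293  0.068] [341.1 168.6] [443.2 190.9]
0.47 0.165 [ 0.602 -0.144  0.057] [307.6 200.1] [375.7 186.3]
0.47 0.315 [ 0.589 -0.294  0.061] [341.  170.4] [442.6 191.4]
```

View pics/s4c.png

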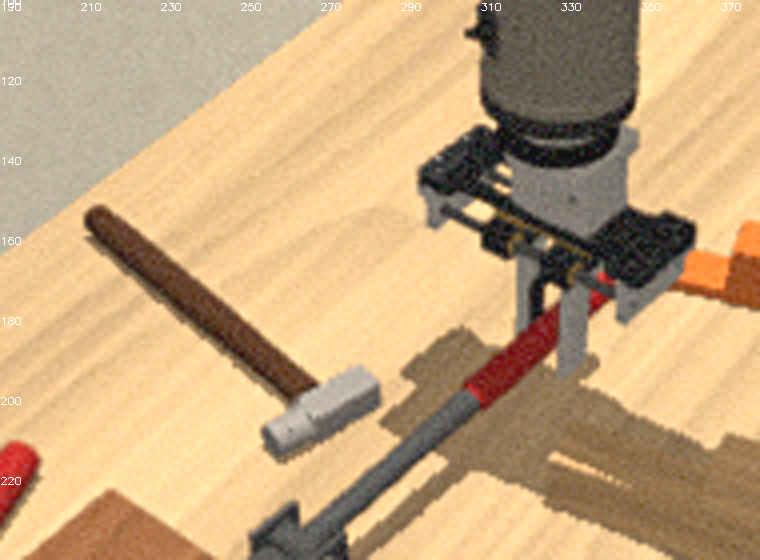

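View pics/t4c.png

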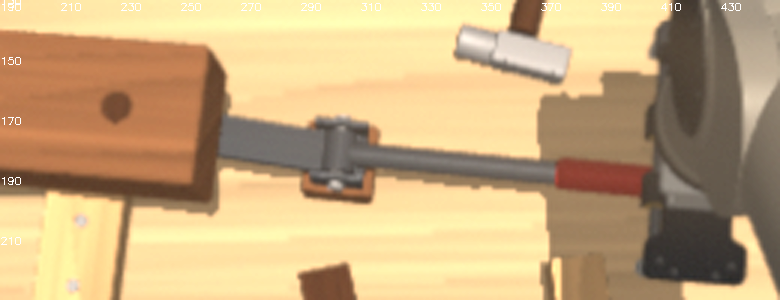

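jog_arm(
  moves=[
    [[0,0,0,0,0,0],[0,0,0,0,0,0],[0,0,0,0,0,0],[0,0,0,0,0,0],[0,0,0.01,0,0,0],[0,0,0.03,0,0,0],[0,0,0.03,0,0,0],[0,0,0.035,0,0,0],[0,0,0.035,0,0,0],[0,0,0.035,0,0,0]],
  ],
  fingers=60,
)

```text
time: 6.18
tcp_pos: [0.5924, -0.2275, 0.2099]
tool_rot: [-3.141, 0.006, 1.479]
contact_force: [-0.0, -0.7, -0.3]
finger_gap: 0.072
```

jog_arm(
  moves=[
    [[-0.0095,0.013,0,0,0,0.102],[-0.0095,0.013,0,0,0,0.102],[-0.0095,0.013,0,0,0,0.102],[-0.0095,0.013,0,0,0,0.102],[-0.0095,0.013,0,0,0,0.102],[-0.0095,0.013,0,0,0,0.102],[-0.0095,0.013,0,0,0,0.102],[-0.0095,0.013,0,0,0,0.102],[-0.0095,0.013,0,0,0,0.102]],
  ],
)

```text
time: 6.93
tcp_pos: [0.5066, -0.11, 0.2081]
tool_rot: [-3.141, 0.007, 2.402]
contact_force: [0.6, 0.7, 0.1]
finger_gap: 0.0722
```

jog_arm(
  moves=[
    [[-0.0095,0.013,0,0,0,0.102],[-0.0095,0.013,0,0,0,0.102],[-0.0095,0.013,0,0,0,0.102],[-0.0095,0.013,0,0,0,0.102],[-0.0095,0.013,0,0,0,0.102],[-0.0095,0.013,0,0,0,0.102],[-0.0095,0.013,0,0,0,0.102],[-0.0095,0.013,0,0,0,0.102],[-0.0095,0.013,0,0,0,0.102],[0,0,0,0,0,0]],
  ],
)

```text
time: 7.77
tcp_pos: [0.4203, 0.0082, 0.208]
tool_rot: [-3.139, 0.006, -2.959]
contact_force: [1.0, 0.6, 0.9]
finger_gap: 0.0723
```

Run:
```python
from h import *
s=env.get_state();print(s['q'].round(3),s['tcp_pos'],s['tool_rot'])
a=snap("top","top5");b=snap("side","side5")
crop(b,0,110,400,290,2,"pics/s5c.png")
```

```text
[ 0.912  0.075 -1.098  2.095  0.082  1.007  1.524] [0.42030908 0.00824173 0.20799419] [-3.13948501  0.00595997 -2.95932405]
```

View pics/s5c.png

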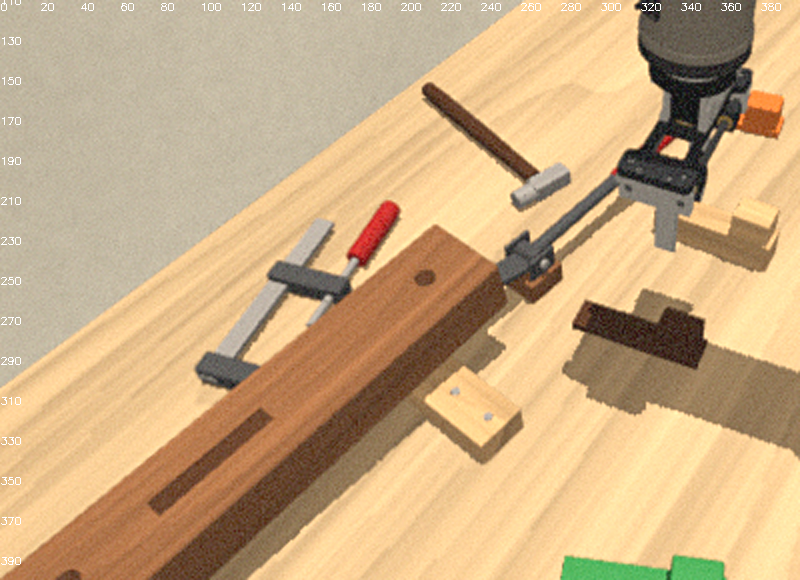

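View pics/top5.png

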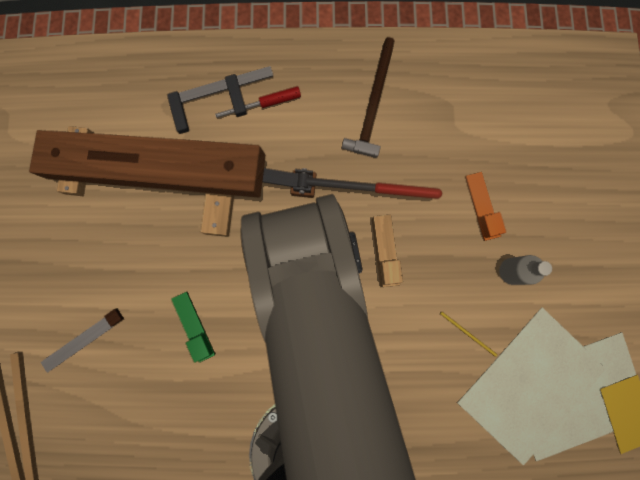

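jog_arm(
  moves=[
    [[0,0.003,-0.02,0,0,0],[0,0,-0.02,0,0,0],[0,0,-0.02,0,0,0],[0,0,-0.02,0,0,0],[0,0,-0.02,0,0,0],[0,0,-0.02,0,0,0],[0,0,-0.02,0,0,0],[0,0,0,0,0,0]],
  ],
)

```text
time: 8.53
tcp_pos: [0.4202, 0.0088, 0.0648]
tool_rot: [3.14, 0.002, -2.971]
contact_force: [-0.9, -0.1, -0.7]
finger_gap: 0.0717
```

Run:
```python
from h import *
s=env.get_state();print(s['q'].round(3),s['tcp_pos'],s['tool_rot'])
b=snap("side","side6")
crop(b,260,170,150,130,5,"pics/s6c.png",2)
p=s['tcp_pos'];print(proj("side",p))
```

```text
[ 0.678  0.355 -0.964  2.239  0.436  0.741  1.156] [0.42023231 0.00880713 0.06475732] [ 3.14026125e+00  1.99740285e-03 -2.97092656e+00]
[336.76406657 266.03314503]
```

View pics/s6c.png

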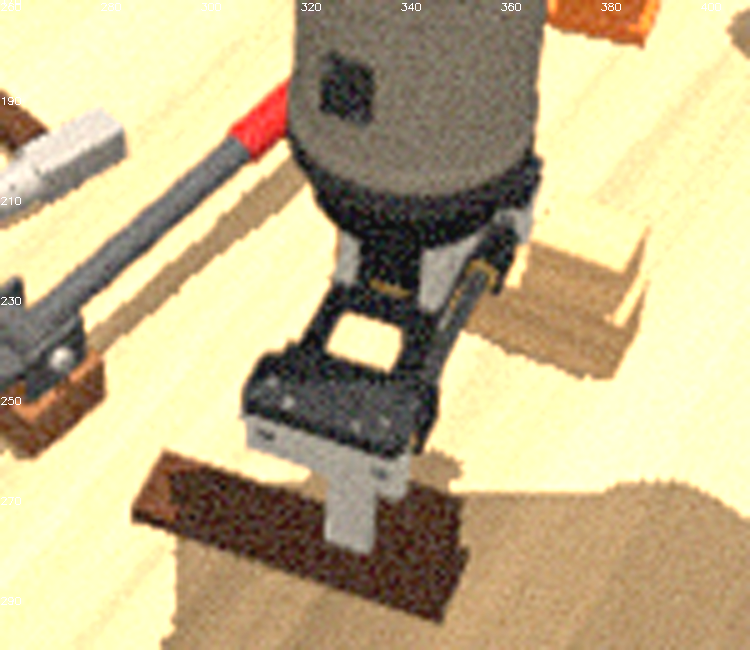

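jog_arm(
  moves=[
    [[0,0.002,-0.016,0,0,0],[0,0,-0.016,0,0,0],[0,0,-0.014,0,0,0],[0,0,0,0,0,0]],
  ],
)

```text
time: 8.92
tcp_pos: [0.4215, 0.0108, 0.0209]
tool_rot: [-3.141, 0.005, -2.97]
contact_force: [-1.7, -0.1, 0.4]
finger_gap: 0.0721
```

jog_arm(
  moves=[
    [[0,0,0,0,0,0],[0,0,0,0,0,0],[0,0,0,0,0,0],[0,0,0,0,0,0],[0,0,0,0,0,0],[0,0,0,0,0,0],[0,0,0,0,0,0]],
  ],
  fingers=255,
)

```text
time: 9.5
tcp_pos: [0.4219, 0.011, 0.022]
tool_rot: [-3.14, 0.007, -2.969]
contact_force: [-1.5, -0.9, 12.1]
finger_gap: 0.0396
```

Run:
```python
from h import *
s=env.get_state();print(s['q'].round(3),s['tcp_pos'],s['tool_rot'],s['contact_force'])
b=snap("side","side7")
crop(b,260,170,150,130,5,"pics/s7c.png",2)
```

```text
[ 0.585  0.432 -0.881  2.268  0.559  0.659  1.039] [0.421899   0.01097987 0.02197005] [-3.14043966  0.00656522 -2.96870964] [-1.52258544 -0.92342708 12.09486947]
```

View pics/s7c.png

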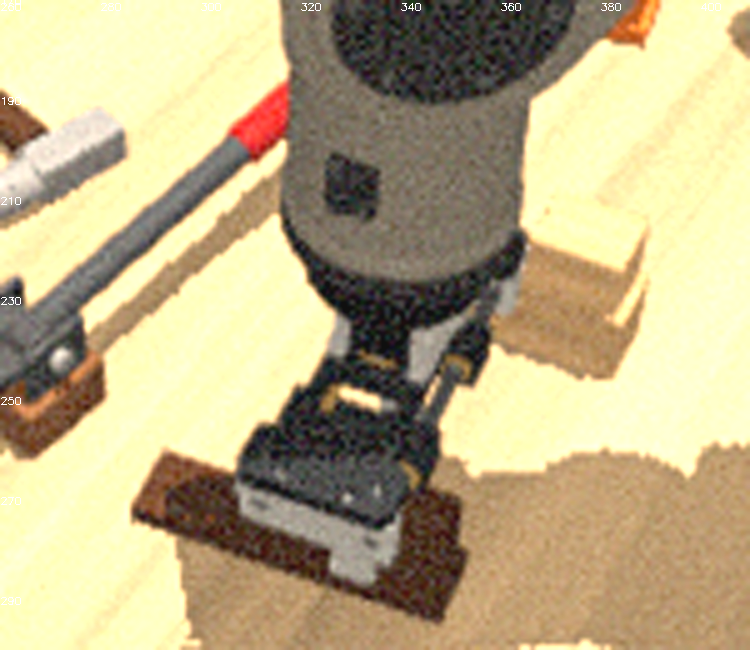

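Run:
```python
from h import *
np.set_printoptions(precision=4,suppress=True)
e=plane("top",(440.5,193.2),.068);l=plane("top",(377.5,187.8),.060);p=plane("top",(303,182),.06)
print(e,l,p,(l-e)/np.linalg.norm(l-e),(p-e)/np.linalg.norm(p-e))
b=cv2.imread("pics/side5.png");a=cv2.imread("pics/top5.png")
crop(a,190,120,90,130,6,"pics/t5b.png",1.8)
crop(b,190,210,160,140,5,"pics/s5b.png",1.8)
```

```text
[ 0.5834 -0.287 ] [ 0.5981 -0.1479] [0.6128 0.0184] [0.1055 0.9944] [0.0958 0.9954]
```

View pics/t5b.png

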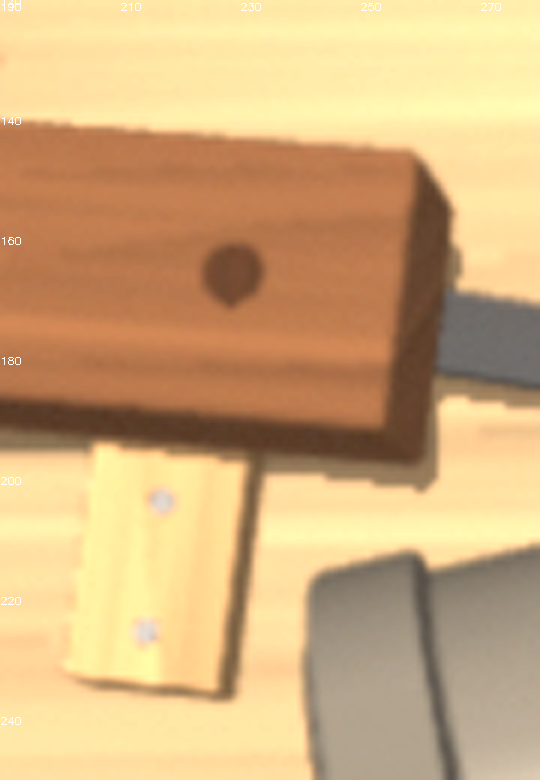

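View pics/s5b.png

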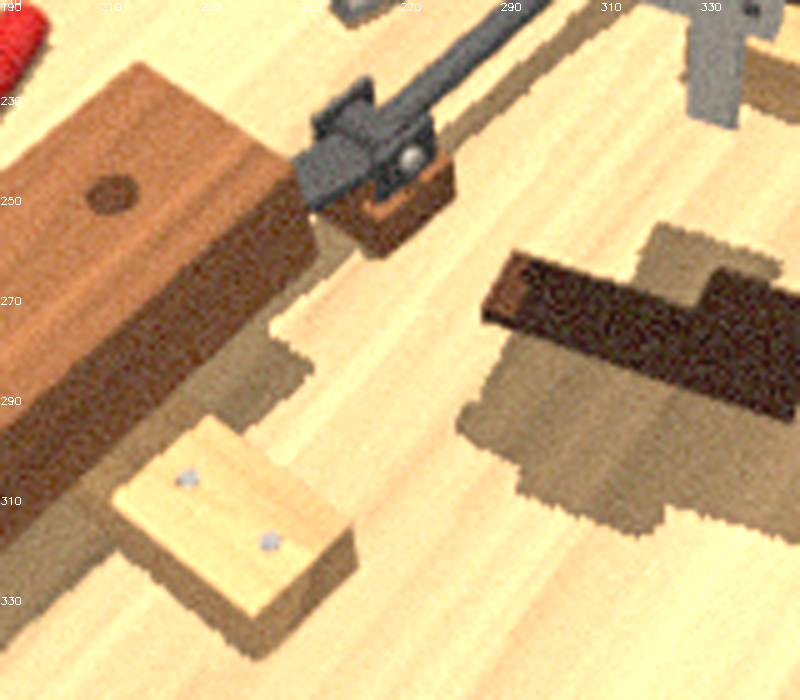

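Run:
```python
from h import *
np.set_printoptions(precision=4,suppress=True)
for n,ps in (("top",[(201.2,231.3),(227,235.7),(231.3,196.3),(205.5,194.2),(217,203.5),(214.3,225.2)]),("side",[(241.6,333.4),(260.4,316),(232,293.5),(212.5,310),(227.4,305.6),(244,318.4)])):
    for p in ps: print(n,plane(n,p,.04))
```

```text
top [0.5061 0.2502]
top [0.4956 0.1912]
top [0.5858 0.1826]
top [0.5914 0.242 ]
top [0.5695 0.2151]
top [0.5198 0.2205]
side [0.5028 0.253 ]
side [0.4959 0.1984]
side [0.5845 0.1868]
side [0.5916 0.243 ]
side [0.5722 0.2168]
side [0.5215 0.2222]
```

jog_arm(
  moves=[
    [[0,0,0.01,0,0,0],[0,0,0.025,0,0,0],[0,0,0.03,0,0,0],[0,0,0.03,0,0,0],[0,0,0.01,0,0,0],[0,0,0,0,0,0]],
  ],
)

```text
time: 10.05
tcp_pos: [0.4229, 0.0109, 0.1287]
tool_rot: [-3.139, 0.01, -2.969]
contact_force: [0.2, 0.0, -1.0]
finger_gap: 0.0396
```

jog_arm(
  moves=[
    [[0.0033,0.0216,0,0,0,-0.0273],[0.0033,0.0216,0,0,0,-0.0273],[0.0033,0.0216,0,0,0,-0.0273],[0.0033,0.0216,0,0,0,-0.0273],[0.0033,0.0216,0,0,0,-0.0273],[0.0033,0.0216,0,0,0,-0.0273],[0.0033,0.0216,0,0,0,-0.0273],[0.0033,0.0216,0,0,0,-0.0273],[0.0033,0.0216,0,0,0,-0.0273],[0.0033,0.0216,0,0,0,-0.0273]],
  ],
)

```text
time: 10.88
tcp_pos: [0.4541, 0.2279, 0.1252]
tool_rot: [-3.14, 0.005, 3.04]
contact_force: [-0.0, -0.8, -1.6]
finger_gap: 0.0401
```

jog_arm(
  moves=[
    [[0,0,-0.01,0,0,0],[0,0,-0.01,0,0,0],[0,0,0,0,0,0]],
  ],
)

```text
time: 11.13
tcp_pos: [0.4531, 0.2259, 0.1037]
tool_rot: [-3.139, 0.003, 3.042]
contact_force: [-0.6, -0.9, -1.5]
finger_gap: 0.04
```

Run:
```python
from h import *
s=env.get_state();print(s['q'].round(3),s['tcp_pos'],s['tool_rot'],s['contact_force'],s['finger_gap'])
a=snap("top","top8");b=snap("side","side8")
crop(b,160,190,200,150,4,"pics/s8c.png",2)
crop(a,160,110,200,150,4,"pics/t8c.png",2)
```

```text
[ 0.191  0.427 -0.945  2.033  0.448  0.899  0.473] [0.45312567 0.22593183 0.10373453] [-3.13909776e+00  2.84245166e-03  3.04249709e+00] [-0.56035687 -0.90619997 -1.46957222] 0.04000213047107123
```

View pics/s8c.png

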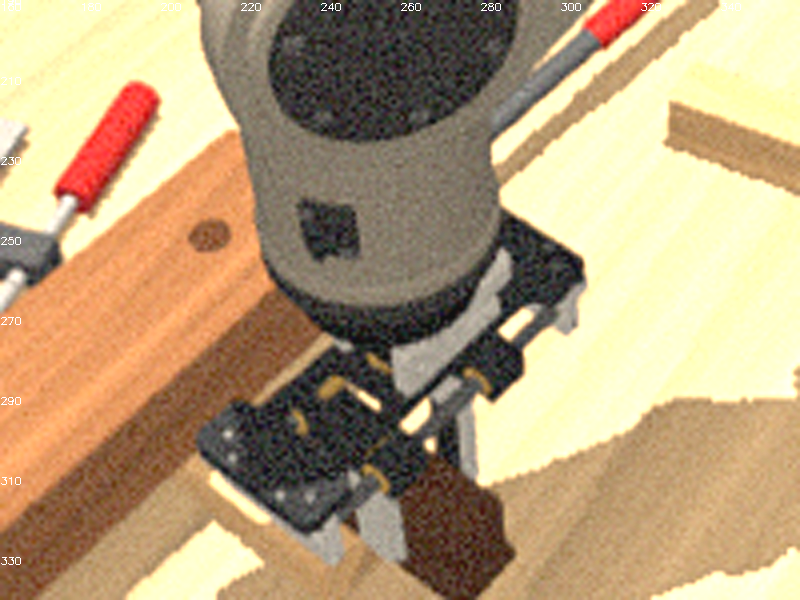

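View pics/t8c.png

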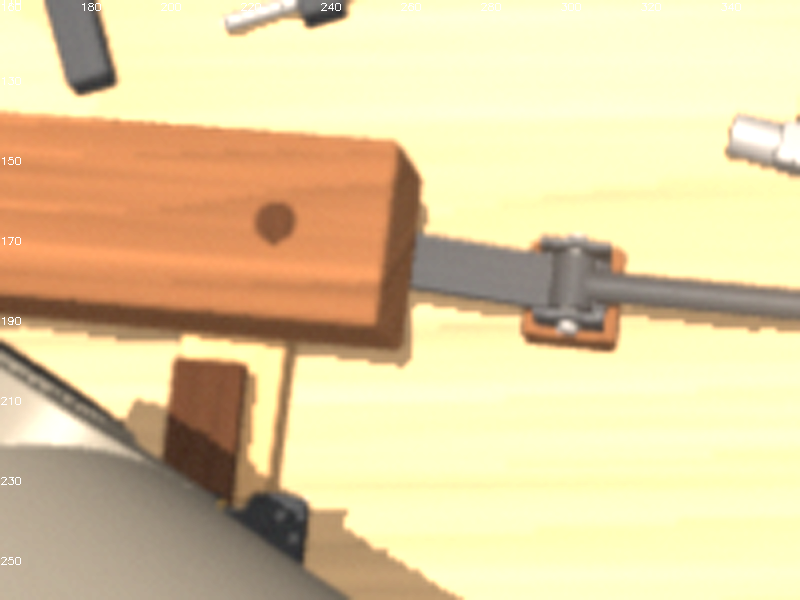

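Run:
```python
from h import *
for p in [(203.7,200.2),(221.5,201)]: print(plane("top",p,.094))
```

```text
[0.56744378 0.23302503]
[0.56523599 0.19410123]
```

jog_arm(
  moves=[
    [[0.001,0,-0.0125,0,0,0],[0.001,0,-0.0125,0,0,0],[0,0,-0.0125,0,0,0],[0,0,0,0,0,0],[0,0,0,0,0,0]],
  ],
)

```text
time: 11.65
tcp_pos: [0.4559, 0.2269, 0.068]
tool_rot: [-3.14, 0.004, 3.042]
contact_force: [0.4, 1.0, -0.6]
finger_gap: 0.0397
```

Run:
```python
from h import *
b=snap("side","side9")
crop(b,160,210,200,150,4,"pics/s9c.png",2)
```

```text
(no output)
```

View pics/s9c.png

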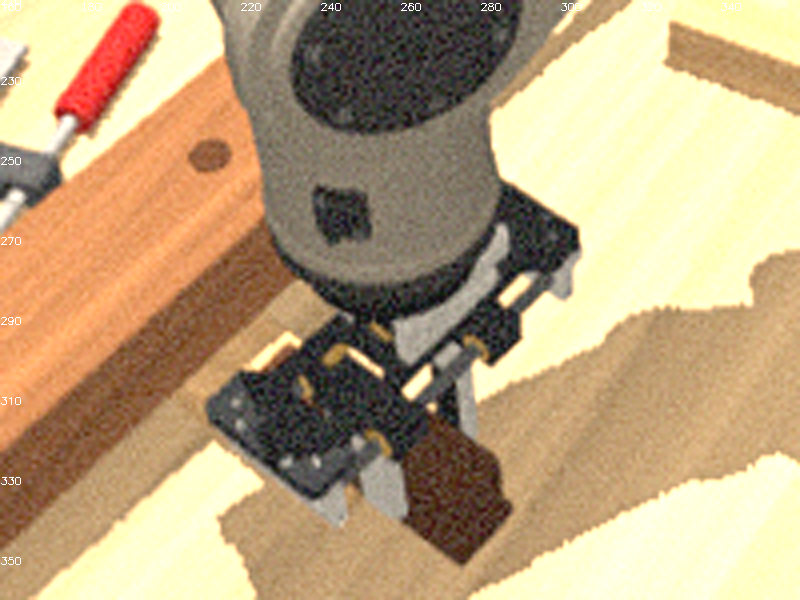

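jog_arm(
  moves=[
    [[0,0,-0.0035,0,0,0],[0.01,-0.001,0,0,0,0],[0.01,-0.001,0,0,0,0],[0.01,-0.001,0,0,0,0],[0.01,-0.001,0,0,0,0],[0,0,0,0,0,0]],
  ],
)

```text
time: 12.2
tcp_pos: [0.4991, 0.2228, 0.0655]
tool_rot: [3.141, 0.007, 3.04]
contact_force: [0.6, 0.2, -0.5]
finger_gap: 0.0398
```

jog_arm(
  moves=[
    [[0.0095,-0.001,0,0,0,0],[0.0095,-0.001,0,0,0,0],[0.0095,-0.001,0,0,0,0],[0.0095,-0.001,0,0,0,0],[0,0,-0.002,0,0,0],[0,0,-0.001,0,0,0]],
  ],
)

```text
time: 12.7
tcp_pos: [0.5348, 0.2191, 0.0621]
tool_rot: [-3.141, 0.006, 3.041]
contact_force: [-1.0, -0.1, -1.1]
finger_gap: 0.0398
```

Run:
```python
from h import *
s=env.get_state();print(s['tcp_pos'],s['tool_rot'],s['contact_force'])
b=snap("side","side10")
crop(b,160,210,200,150,4,"pics/s10c.png",2)
```

```text
[0.53480926 0.21909294 0.06207032] [-3.14130705  0.00562884  3.04108409] [-0.97790055 -0.14528144 -1.11386041]
```

View pics/s10c.png

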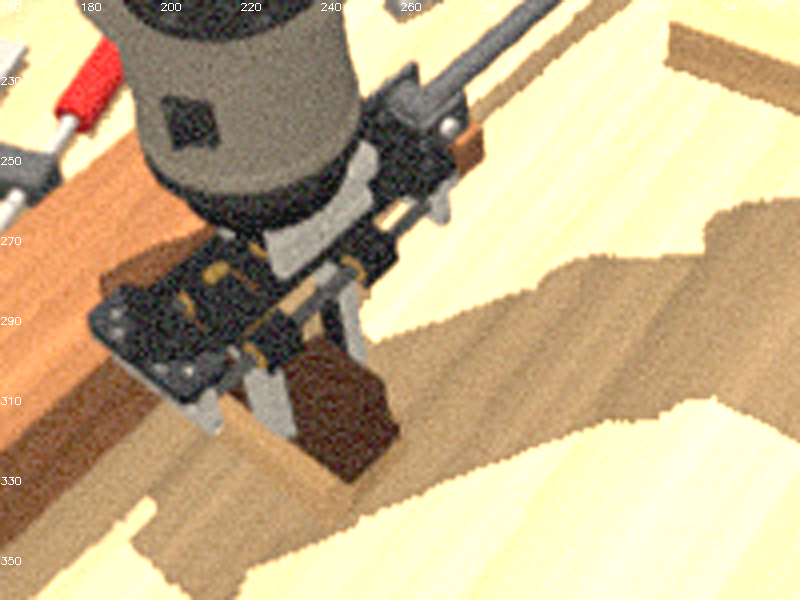

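jog_arm(
  moves=[
    [[0.003,0,0,0,0,0],[0,0,-0.0015,0,0,0],[0,0,0,0,0,0],[0,0,0,0,0,0]],
  ],
)

```text
time: 13.08
tcp_pos: [0.5377, 0.2193, 0.0618]
tool_rot: [-3.141, 0.007, 3.042]
contact_force: [-3.2, -2.8, 14.4]
finger_gap: 0.0396
```

jog_arm(
  moves=[
    [[0,0,0.001,0,0,0],[0,0,0,0,0,0],[0,0,0,0,0,0],[0,0,0,0,0,0],[0,0,0,0,0,0],[-0.002,0,0.02,0,0,0],[-0.002,0,0.03,0,0,0],[-0.002,0,0.03,0,0,0],[-0.002,0,0.03,0,0,0],[-0.005,0,0.03,0,0,0]],
  ],
  fingers=80,
)

```text
time: 13.92
tcp_pos: [0.5244, 0.2191, 0.2032]
tool_rot: [-3.141, 0.006, 3.042]
contact_force: [0.6, -0.0, 0.1]
finger_gap: 0.0645
```

jog_arm(
  moves=[
    [[-0.01,-0.03,0.02,0,0,0],[-0.01,-0.035,0.02,0,0,0],[-0.01,-0.035,0.02,0,0,0],[-0.01,-0.035,0.02,0,0,0],[0,-0.035,0,0,0,0],[0,-0.035,0,0,0,0],[0,-0.035,0,0,0,0],[0,-0.035,0,0,0,0],[0,-0.035,0,0,0,0],[0,0,0,0,0,0]],
  ],
)

```text
time: 14.75
tcp_pos: [0.4838, -0.0976, 0.2814]
tool_rot: [-3.14, 0.005, 3.034]
contact_force: [-0.3, -0.4, 0.6]
finger_gap: 0.065
```

Run:
```python
from h import *
s=env.get_state();print(s['time'],s['tcp_pos'],s['contact_force'])
a=snap("top","top11");b=snap("side","side11")
crop(b,160,190,200,150,4,"pics/s11c.png",2)
crop(a,150,110,200,150,4,"pics/t11c.png",2)
```

```text
14.75 [ 0.48380189 -0.09760945  0.28144792] [-0.34518541 -0.38188329  0.56577751]
```

View pics/s11c.png

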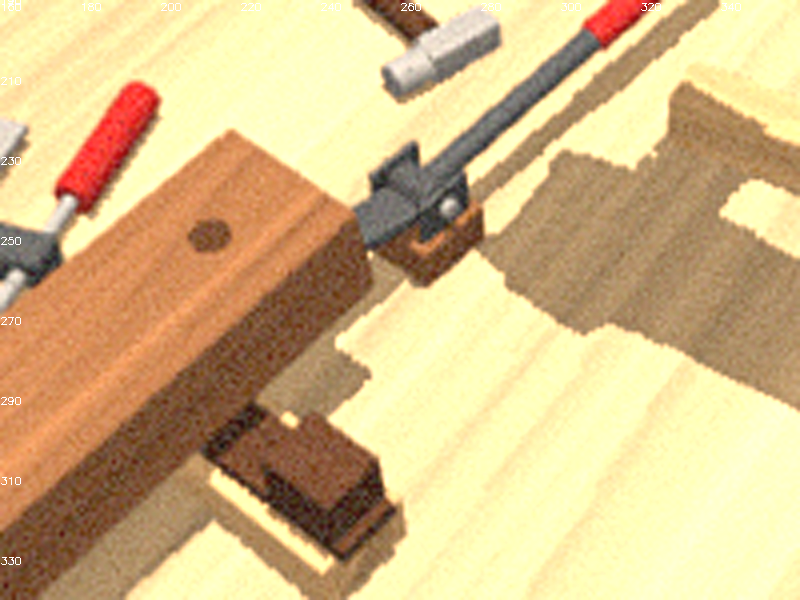

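View pics/t11c.png

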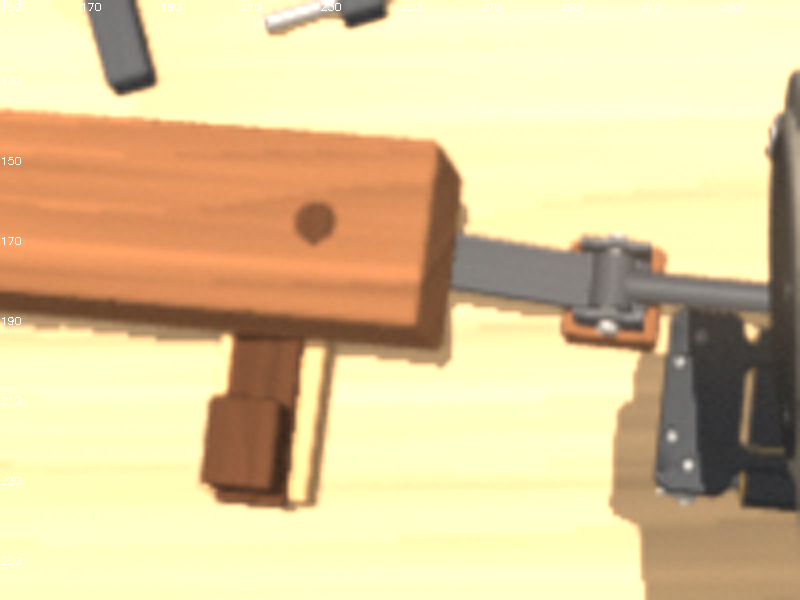

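Run:
```python
from h import *
np.set_printoptions(precision=4,suppress=True)
x=np.array([.995,-.1]);y=np.array([.1,.995]);o=np.array([.639,.209])
f=lambda p:np.array([(p-o)@x,(p-o)@y])
for n,z,ps in (("top",.09,[(200.7,230.7),(219.5,232.5),(202.2,208.7),(222.5,210.5)]),("top",.052,[(204.5,235),(221.7,236.5)]),("side",.052,[(245,328.7),(258.7,316.7)]),("side",.09,[(238.7,294),(254,304.5),(242.5,317.5),(226.5,306)])):
    for p in ps: q=plane(n,p,z);print(n,z,q,f(q))
```

```text
top 0.09 [0.5014 0.2392] [-0.1399  0.0163]
top 0.09 [0.4971 0.1982] [-0.1401 -0.0249]
top 0.09 [0.5495 0.2369] [-0.0918  0.0188]
top 0.09 [0.5451 0.1924] [-0.0918 -0.0259]
top 0.052 [0.4963 0.2397] [-0.1451  0.0162]
top 0.052 [0.4926 0.2008] [-0.1449 -0.0228]
side 0.052 [0.4984 0.2452] [-0.1435  0.022 ]
side 0.052 [0.4924 0.2071] [-0.1456 -0.0166]
side 0.09 [0.544  0.2031] [-0.094  -0.0154]
side 0.09 [0.5011 0.2061] [-0.1369 -0.0167]
side 0.09 [0.5012 0.243 ] [-0.1405  0.02  ]
side 0.09 [0.5458 0.2396] [-0.0958  0.0212]
```

Run:
```python
from h import *
x=np.array([.995,-.1]);y=np.array([.1,.995]);o=np.array([.639,.209])
f=lambda p:np.array([(p-o)@x,(p-o)@y])
for p,z in [((259,145.5),.15),((254.5,191),.15),((217,141.9),.141),((217,187.4),.141)]: print(f(plane("top",p,z)).round(4))
from workcell import env
print(env.get_state()['contact_force'])
```

```text
[ 0.0419 -0.0985]
[-0.0544 -0.0996]
[ 0.0448 -0.008 ]
[-0.052  -0.0197]
[-0.1514315   0.86512296  0.18128011]
```

```bash
python3 -c "
from workcell import env
print(env.hand_in())"
```

```text
the job is handed in; nothing more can be done
None
```

I levered the beam up with the pry bar, slid the dark shim into the gap and let go. The job was handed in at about 15 s of robot time; no verdict was reported.

- **Pry bar:** I gripped the red handle and swung it down until the upward force reached about 27 N. That is above the 8–15 N the pin needs, so I took it as the lower stop. The fingers slid slightly on the grip during the final push. After release, the pictures showed the bar near its full travel of 0.45 rad and the beam end raised.
- **Shim:** I took the dark shim by its block and slid it flat along the bearer from the robot's side. I lowered it until it touched, at about 14 N, then opened the fingers and backed away.

Last checks:
- **Position:** The shim lies on the bearer under the raised beam. Its tip is about 12–15 mm past the bearer's mid-point.
- **Disagreement:** Measured against the beam's own edges, the tip is about 16–18 mm past the middle. The two figures differ by roughly the calibration error.
- **Robot clear:** The arm was clear of everything, with contact force under 1 N.

I didn't measure the beam gap directly, and the tip can't be seen under the beam. Its position is worked out from the shim's block and tail.

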